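# Hold a spring clip open over the prep card

## Task

The tall shaker is in the way of the prep card: lift it away and stand it upright, wholly on the round cork coaster. Then take the red spring clip off its rail by squeezing its handles, and hold it gaping over the green patch at the middle of the card's top edge, one jaw on each side with the jaw ends clearly below the edge, nothing of the clip touching the card. Finish like that, still squeezing the clip open so that a colleague can slip an order slip in; leave the blue clip and the other things undisturbed.

Things in the scene. Friction and masses are not known exactly. Their poses are not given: they have to be found in the camera images.
- clip_grip (a point): Midway between the handles of the red spring clip, 33 mm above its pivot; moves with its -x half. Two flat handles, each 5 mm thick (x) and 28 mm wide (y), rise to 50 mm above the pivot and lean apart: 46 mm over their outsides at the top, 33 mm at 20 mm above the pivot; squeezed together along x to the stop they are parallel, 24 mm over the outsides. Squeezing takes 4 to 8 N
- clip_tip_a (a point): inner lower end of the red clip's -x jaw, 38 mm below the pivot
- clip_tip_b (a point): inner lower end of the red clip's +x jaw, 38 mm below the pivot
- clip_jaw (a joint): opening angle of the red clip: 0 biting the 4 mm plate (jaw ends 4 mm apart), 0.5 rad at the stop (jaw ends about 22 mm apart, handles parallel)
- clip: Red plastic spring clip like a large clothes peg, 88 mm tall, 45 g, parked upright, jaws down, biting the rail's plate. Origin on its pivot axis, 76 mm above the table while parked; x across the plate (the way it opens), y along the plate, z up. Jaws reach 38 mm below the pivot. The origin stays at the pivot; the spring shuts the jaws when let go
- rail: Fixed clip rail: black foot 70 x 180 x 22 mm with an upright steel plate 4 mm thick (x), 170 mm long (y), its top edge 70 mm above the table. Origin under its centre, z up. The red and the blue clip sit on it about 84 mm apart, in either order, with their middles resting on the plate's edge
- spare_grip (a point): blue clip, the same as the red one, to be left alone; point midway between its handles, as for the red clip
- card_mid (a point): middle of the top edge of the prep card, 85 mm above the table. White stiff card 4 mm thick (x, across the card), 130 mm long (y, along the edge), fixed upright in a wooden foot 36 x 150 x 18 mm that does not move; a green patch 30 mm wide on both faces marks the middle
- shaker_center (a point): Loose aluminium shaker with a yellow top: upright cylinder 56 mm in diameter, 170 mm tall, about 0.22 kg; point at its centre, 85 mm above its underside. It stands by the card's middle on the robot's side, its axis about 48 mm from the card, so it must go before the clip fits. Best gripped 20 to 25 mm below its top, along the card's y
- shaker: the shaker, origin at the centre of its underside
- coaster_top (a point): fixed round cork coaster, 120 mm in diameter, 6 mm thick; point at the centre of its top
- bowl: white bowl, leave alone
- mug: blue mug, leave alone
- sauce: orange sauce bottle, leave alone
- jar: amber jar, leave alone
- spoon: steel spoon, leave alone
- card_stand: the prep card with its foot, fixed; origin under its centre on the table, axes as for card_mid

How it is judged:
On the way, in this order (a step that is already met when the one before it is completed fails the run):
1. the shaker stands upright on the coaster, let go (horizontal distance between shaker_center and coaster_top below 0.03 m and angle between shaker_center's own z axis and vertical below 0.1 rad and z of shaker_center in the frame of coaster_top between 0.08 and 0.09 m and contact force between shaker and the fingers below 0.1 N and linear speed of shaker below 0.02 m/s), for 0.2 s.
2. the red clip is squeezed open and lifted clear of the rail (value of joint clip_jaw above 0.3 rad and contact force between clip and the fingers above 2 N and contact force between clip and rail below 0.1 N and height (world z) of clip above 0.12 m), for 0.1 s.
At the end, for the whole second after the job is handed in: The fingers hold the red clip still, open over 0.3 rad, off the rail: jaw ends at least 4 mm either side of the card's mid-plane, 8 to 40 mm below its edge, within 20 mm of its middle, clip not touching the card; shaker upright on the coaster within 30 mm of its centre, let go (((x of clip_tip_a in the frame of card_mid below -0.004 m and x of clip_tip_b in the frame of card_mid above 0.004 m) or (x of clip_tip_b in the frame of card_mid below -0.004 m and x of clip_tip_a in the frame of card_mid above 0.004 m)) and y of clip_tip_a in the frame of card_mid between -0.02 and 0.02 m and z of clip_tip_a in the frame of card_mid between -0.04 and -0.008 m and y of clip_tip_b in the frame of card_mid between -0.02 and 0.02 m and z of clip_tip_b in the frame of card_mid between -0.04 and -0.008 m and value of joint clip_jaw above 0.3 rad and contact force between clip and the fingers above 2 N and contact force between clip and rail below 0.1 N and contact force between clip and card_stand below 0.1 N and linear speed of clip below 0.02 m/s and horizontal distance between shaker_center and coaster_top below 0.03 m and angle between shaker_center's own z axis and vertical below 0.1 rad and z of shaker_center in the frame of coaster_top between 0.08 and 0.09 m and contact force between shaker and the fingers below 0.1 N); the arm keeps its last pose, push and grip.
It fails at once if a bystander is moved over 30 mm (distance of any of bowl, mug, sauce, jar, spoon from where it was at the start of the episode above 0.03 m).
It fails at once if the blue clip is moved over 20 mm (distance of spare_grip from where it was at the start of the episode above 0.02 m).
It fails at once if the shaker is tipped over (angle between shaker_center's own z axis and vertical above 0.6 rad).
It also fails if it takes over 58 s, if anything falls off the work surface, if the arm or the gripper's body presses on something with over 40 N, if the wrist force passes 120 N, or if a joint passes its speed limit or range.

## Robot

A 6-joint arm with a two-finger parallel gripper is mounted at the origin on the work surface. World frame = base frame: x ahead of the robot, y to its left, z up, the work surface at z = 0. Lengths are in m, angles in rad, forces in N, time in s.
With the tool pointing down it reaches from about 0.35 to 0.975 m from the base axis. Payload 4.9 kg.
Tool frame: the origin (TCP) lies at the very end of the fingers, on their centre line; the grasp point (between the pads) lies 19 mm behind it; z points along the fingers, x is the direction in which the jaws open and shut, and the axes are right-handed (so a half turn about z gives the same grasp; the last joint's range is limited). The gripper opens to 85 mm and grips with 20 to 120 N. Pads are 22 mm wide; open, the fingers measure 114 mm over their backs; the gripper's body (76 mm by 85 mm) begins 54 mm behind the grasp point. The pads swing forward as they close: fully open they stand 13 mm farther back than shut.
Start: joints at [1.025, 0.053, 1.613, -0, 1.476, -0.119], TCP at [0.259, 0.569, 0.231] pointing down, gripper open.
Joint ranges: [-3.01, 3.01], [-1.01, 2.22], [0.06, 2.58], [-1.02, 4.17], [0.09, 2.62], [-3.14, 3.14]. Speed limits (rad/s): [2.57, 2.57, 3.14, 3.14, 3.14, 3.14].

## Interface

Orientations are given as a rotation vector (axis times angle).
In Python, from station import ctrl gives the robot as it stands.
- The arm moves only by the shell command python3 -m handwheel 'ROWS' [OPENING] [FORCE]. ROWS is a JSON object of lists of equal length, an entry for each row: "offset": the shift along the world's x, y, z in units of 40 mm (1.0 is 40 mm), a list of three; "roll": the turn about the world's z in units of 6 degrees (1.0 is 6 degrees). A call has exactly 10 rows; each row is the pose to reach, as a shift and turn from the pose commanded when the call began; what a row does not reach only later rows make up. A row lasts 1/10 s, in which the tool goes at most 50 mm and 8.59 degrees, less where a joint would pass 70% of its speed; a pose out of reach is approached as far as the arm can. A call with a gripper value outside its range is refused whole. OPENING is the finger opening in mm, from 0 to 85.4, set as the call begins (- or left out, the last holds). The fingers move at their own pace and stop on an object; FORCE is the grip in N (left out, the last holds). Time passes only in rows, so rows that repeat a pose let the fingers close, or fill a call up. It gives the time, the measured TCP pose, the force and the opening at its end, in the units of the state.
- ctrl.get_obs(): the state, without advancing time (a new reading comes with each control period).
- ctrl.get_image(name): name is "scene" or "top" or "wrist"; returns a dict with "img" (400x640x3 uint8, red, green, blue), "fx", "fy", "cx", "cy" (pixels), "T" (4x4, takes a point from camera to world coordinates). Camera axes: x right, y down, z forward; pixel columns grow to the right and rows downward; lengths in m; the calibration is good to about 2 mm. A picture is of the moment at which its call begins. There is no depth.
- ctrl.finish_job(): hands the job in, once; it reports no verdict.
The state is a dict: "t": time; "q": joint angles; "dq": joint speeds; "effort": joint torques, N m; "tool_pos": TCP position; "tool_rot": TCP orientation; "contact_force": force on the tool from outside, world axes, zero at the start; "wrist_torque": the same for the moment, N m; "opening": finger opening in m.
Only numpy, scipy, OpenCV 4.12 (cv2) and the standard library are available. Lean on these libraries where they do the work, as an engineer would, in place of code of your own. Each camera call takes 0.05 s, during which the arm holds its last target.

## Working session

There is one attempt and no reset: what is moved stays moved. The work goes in short steps, Python scripts to look and compute and a shell command to move; the robot and the scene stay as the last step left them, time stands still between calls to the robot, and variables do not carry over. Pictures are saved under pics/ and viewed, and the job is handed in when it is done.

```bash
ls; mkdir -p pics; python3 - <<'E'
from station import ctrl
import cv2,numpy as np
o=ctrl.get_obs();print({k:np.round(v,3).tolist() for k,v in o.items()})
for n in ("scene","top","wrist"):
    d=ctrl.get_image(n);cv2.imwrite(f"pics/{n}0.png",d["img"][...,::-1]);print(n,d["fx"],d["fy"],d["cx"],d["cy"]);print(np.round(d["T"],4))
E
```

```text
pics
{'t': 0.0, 'q': [1.025, 0.053, 1.614, 0.0, 1.476, -0.119], 'dq': [-0.001, 0.002, -0.002, 0.0, -0.002, -0.001], 'effort': [0.001, -39.369, -37.018, 0.0, 0.007, -0.0], 'tool_pos': [0.258, 0.568, 0.23], 'tool_rot': [2.641, 1.7, -0.003], 'contact_force': [0.192, 0.314, -0.559], 'wrist_torque': [0.029, -0.008, -0.05], 'opening': 0.085}
scene 449.50547610243905 449.50547610243905 314.8971341161678 204.82206460175496
[[-0.595   0.464  -0.6562  1.5287]
 [ 0.8036  0.3286 -0.4962  0.6538]
 [-0.0146 -0.8226 -0.5684  0.9284]
 [ 0.      0.      0.      1.    ]]
top 447.12399086719296 447.12399086719296 319.16876056705655 201.11978629243848
[[ 0.0172 -0.9987  0.0475  0.4955]
 [-0.9998 -0.0177 -0.0084 -0.0504]
 [ 0.0093 -0.0474 -0.9988  1.4185]
 [ 0.      0.      0.      1.    ]]
wrist 295.90412471319274 295.90412471319274 320.1351120445607 196.99259445819644
[[ 0.414   0.8722  0.2605  0.1921]
 [ 0.9103 -0.3961 -0.1204  0.5997]
 [-0.0019  0.287  -0.9579  0.3726]
 [ 0.      0.      0.      1.    ]]
```

View pics/scene0.png

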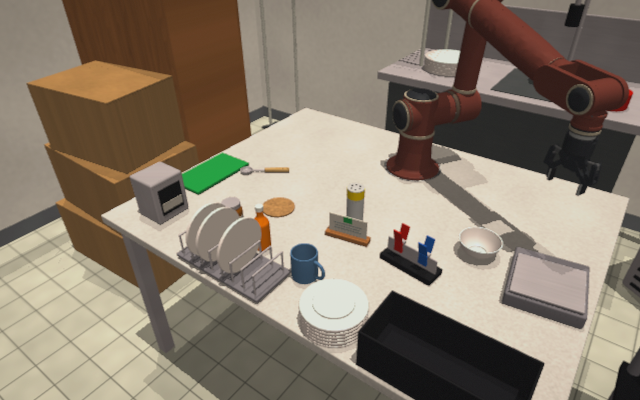

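View pics/top0.png

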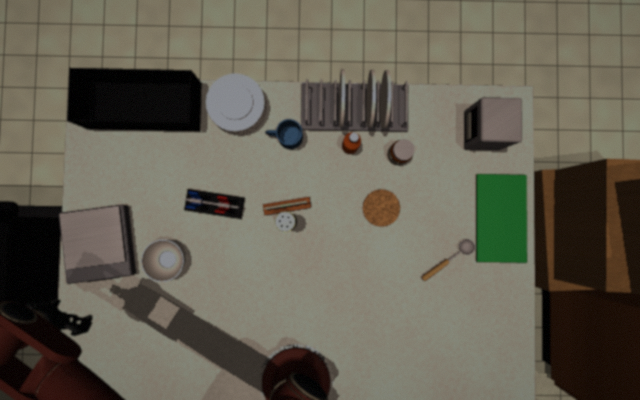

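View pics/wrist0.png

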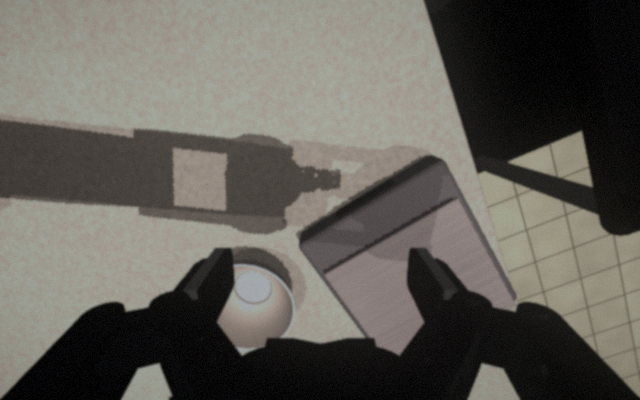

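The scene camera shows the shaker at about (355,200), the card at (348,228), the coaster at (278,207), the red clip at (401,238) and the blue clip at (427,250). In the top view the shaker is at (286,221), the card at (287,206), the coaster at (381,208) and the rail at (214,204), with red on the right-hand side. Next I'll zoom in to measure.

```bash
python3 - <<'E'
import cv2,numpy as np
a=cv2.imread("pics/top0.png");b=cv2.imread("pics/scene0.png")
c=a[180:240,175:325];cv2.imwrite("pics/topz.png",cv2.resize(c,None,fx=5,fy=5,interpolation=cv2.INTER_CUBIC))
c=b[175:285,310:450];cv2.imwrite("pics/scenez.png",cv2.resize(c,None,fx=5,fy=5,interpolation=cv2.INTER_CUBIC))
E
```

```text
(no output)
```

View pics/topz.png

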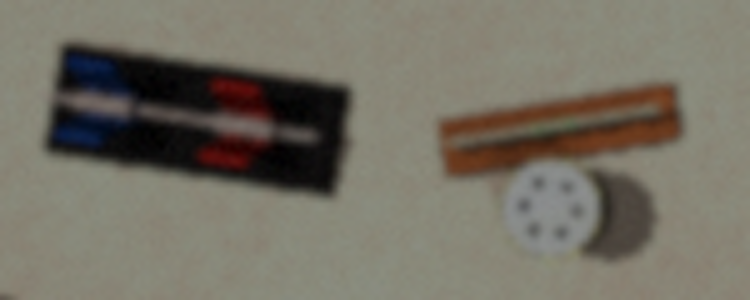

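View pics/scenez.png

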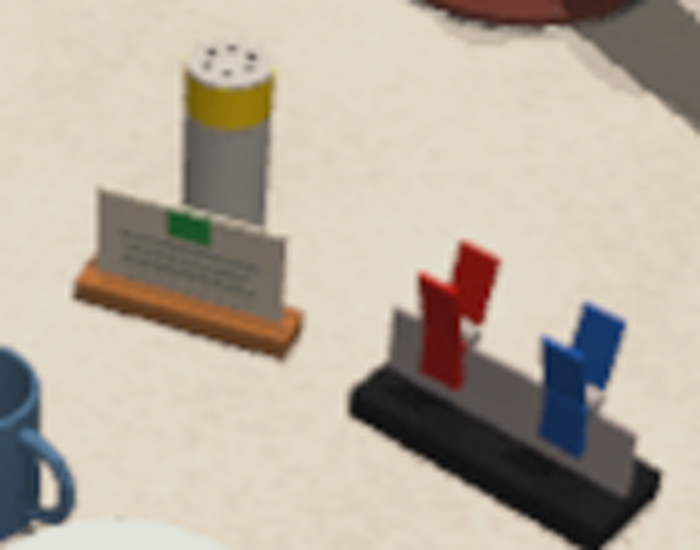

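```bash
cat > h.py <<'E'
import numpy as np,cv2
from scipy.optimize import least_squares
S=dict(f=449.505,c=(314.897,204.822),T=np.array([[-0.595,0.464,-0.6562,1.5287],[0.8036,0.3286,-0.4962,0.6538],[-0.0146,-0.8226,-0.5684,0.9284],[0,0,0,1]]))
P=dict(f=447.124,c=(319.169,201.12),T=np.array([[0.0172,-0.9987,0.0475,0.4955],[-0.9998,-0.0177,-0.0084,-0.0504],[0.0093,-0.0474,-0.9988,1.4185],[0,0,0,1]]))
def proj(C,X):
    p=(np.atleast_2d(X)-C['T'][:3,3])@C['T'][:3,:3]; return C['f']*p[:,:2]/p[:,2:]+np.array(C['c'])
def ray(C,uv,z):
    d=C['T'][:3,:3]@np.array([(uv[0]-C['c'][0])/C['f'],(uv[1]-C['c'][1])/C['f'],1]);o=C['T'][:3,3]
    return o+d*(z-o[2])/d[2]
tz=lambda u,v:np.array([(u+.5)/5-.5+175,(v+.5)/5-.5+180])
sz=lambda u,v:np.array([(u+.5)/5-.5+310,(v+.5)/5-.5+175])
def fit(obs,x0):
    def w(p,L): c,s=np.cos(p[2]),np.sin(p[2]); return np.array([p[0]+c*L[0]-s*L[1],p[1]+s*L[0]+c*L[1],L[2]])
    r=lambda p:np.concatenate([proj(C,w(p,L))[0]-uv for C,L,uv in obs])
    s=least_squares(r,x0,loss='soft_l1');print(np.round(s.x,4),'yawdeg',np.rad2deg(s.x[2]).round(2));print(np.round(r(s.x).reshape(-1,2),1).tolist());return s.x
E
cat > m1.py <<'E'
from h import *
print('shaker top',ray(P,tz(551,208),.17))
print('shaker scene',ray(S,sz(229,66),.17))
a=cv2.imread('pics/top0.png');b=cv2.imread('pics/scene0.png')
for n,im,C in(('top',a,P),('scene',b,S)):
    hsv=cv2.cvtColor(im,cv2.COLOR_BGR2HSV);m=cv2.inRange(hsv,(5,90,60),(22,255,255))
    k,l,st,ce=cv2.connectedComponentsWithStats(m)
    for i in range(1,k):
        if st[i,4]>300: print(n,st[i],ce[i].round(1),ray(C,ce[i],.006))
# card: local x across, +x away from robot; y along
print('card')
fit([(P,(.018,.075,.018),tz(440,120)),(P,(.018,-.075,.018),tz(677,85)),(P,(-.018,-.075,.018),tz(682,133)),(P,(-.018,.075,.018),tz(447,177)),
 (S,(0,-.065,.085),sz(98,188)),(S,(0,.065,.085),sz(286,238))],[.5,0,.2])
print('rail')
fit([(P,(.035,.09,.022),tz(65,43)),(P,(.035,-.09,.022),tz(350,88)),(P,(-.035,-.09,.022),tz(336,194)),(P,(-.035,.09,.022),tz(47,150)),
 (S,(0,-.085,.070),sz(395,308)),(S,(0,.085,.070),sz(637,437)),(S,(.035,-.09,.0),sz(350,410)),(S,(.035,.09,0),sz(600,550))],[.5,.2,-.15])
E
python3 m1.py
```

```text
shaker top [0.49715408 0.0339306  0.17      ]
shaker scene [0.50440796 0.03950047 0.17      ]
top [ 606  159   34  133 2532] [617.  224.4] [ 0.5053971  -1.00902615  0.006     ]
top [ 541  169   51  122 1313] [552.7 233.2] [ 0.474107   -0.80349805  0.006     ]
top [ 363  189   37   38 1086] [380.9 207.5] [ 0.54592739 -0.25810977  0.006     ]
top [263 197  48  18 436] [286.8 205.6] [0.54656831 0.03981485 0.006     ]
scene [   27     0   224   287 36812] [138.5 105.2] [ 0.25411215 -1.49146465  0.006     ]
scene [ 471    0  157  108 3517] [543.6  49.4] [-2.01427129  0.017832    0.006     ]
scene [459  33  27  58 509] [473.1  62.9] [-1.44549373 -0.27796671  0.006     ]
scene [449  89  33  28 376] [468.1 102.3] [-0.77802861 -0.05678388  0.006     ]
scene [401  92  56  45 932] [428.  112.7] [-0.53051688 -0.1721724   0.006     ]
scene [387 136  52  44 941] [413.5 162.2] [-0.02373587 -0.00238325  0.006     ]
scene [254 197  41  54 872] [271.8 216.7] [ 0.60927835 -0.23056238  0.006     ]
scene [325 227  45  20 332] [347.3 236.9] [0.55056044 0.04459822 0.006     ]
scene [147 250  39  43 724] [163.4 271.7] [ 1.00858978 -0.31203046  0.006     ]
card
[0.5472 0.0395 0.1808] yawdeg 10.36
[[-0.6, -0.1], [-0.7, -0.8], [0.2, 0.9], [-0.2, -0.1], [-0.6, -0.9], [-0.4, -0.7]]
rail
[ 0.5487  0.2666 -0.133 ] yawdeg -7.62
[[-0.6, -0.1], [-0.6, -0.4], [-1.3, 0.5], [-0.7, 0.7], [-0.5, -1.5], [-0.2, -1.8], [-1.3, 0.3], [-1.2, 0.7]]
```

```bash
python3 -m handwheel '{"offset":[[0.2,-0.4,0],[0.6,-1.3,0.1],[1.05,-2.3,0.2],[1.5,-3.3,0.3],[1.95,-4.3,0.4],[2.4,-5.3,0.5],[2.85,-6.3,0.5],[3.3,-7.3,0.5],[3.6,-8.1,0.5],[3.75,-8.4,0.5]],"roll":[0.2,0.8,1.5,2.3,3.1,3.9,4.7,5.3,5.7,5.8]}' 85 30; python3 - <<'E'
from station import ctrl
import cv2,numpy as np
d=ctrl.get_image("wrist");cv2.imwrite("pics/w1.png",d["img"][...,::-1]);np.save("w1T.npy",d["T"])
o=ctrl.get_obs();print(o["t"],np.round(o["q"],3),o["tool_pos"],o["tool_rot"])
E
```

```text
t: 1.15
tool_pos: [0.4093, 0.2304, 0.251]
tool_rot: [2.015, 2.41, -0.001]
contact_force: [-0.6, 0.3, -0.1]
opening: 0.0848
1.2 [ 0.354 -0.343  1.936 -0.002  1.549 -1.395] [0.40980667 0.22993298 0.25103625] [ 2.01502279e+00  2.40854388e+00 -1.31480883e-03]
```

View pics/w1.png

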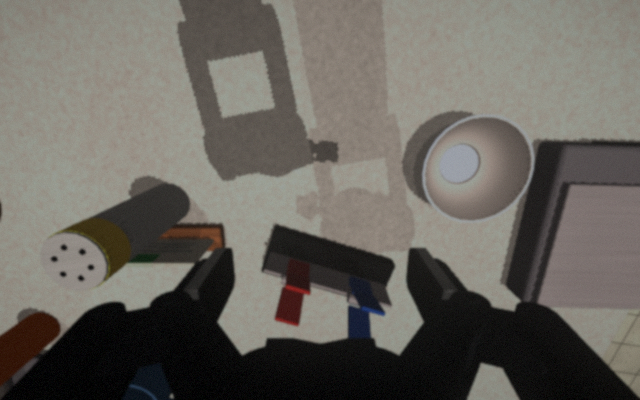

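The wrist view shows the shaker's top centred at about (76,262) and the red clip's handles at (292,290).

```bash
cat > rp.py <<'E'
from h import *
print(np.degrees(1))
W=dict(f=295.904,c=(320.135,196.993),T=np.load("w1T.npy"))
print(ray(W,(76,262),.17), W['T'][:3,3])
E
python3 rp.py
```

```text
57.29577951308232
[0.49635196 0.03733933 0.17      ] [0.33747274 0.2182038  0.39340835]
```

```bash
python3 -m handwheel '{"offset":[[0.2,-0.4,0],[0.6,-1.3,0],[1.05,-2.3,0],[1.5,-3.3,0],[1.9,-4.2,0],[2.15,-4.7,0],[2.2,-4.9,0],[2.2,-4.9,0],[2.2,-4.9,0],[2.2,-4.9,0]],"roll":[0,0,0,0,0,0,0,0,0,0]}'; python3 - <<'E'
from station import ctrl
import cv2,numpy as np
d=ctrl.get_image("wrist");cv2.imwrite("pics/w2.png",d["img"][...,::-1]);np.save("w2T.npy",d["T"])
o=ctrl.get_obs();print(o["t"],np.round(o["q"],3),o["tool_pos"],o["tool_rot"])
E
```

```text
t: 2.2
tool_pos: [0.4963, 0.0382, 0.2513]
tool_rot: [-2.01, -2.414, -0.0]
contact_force: [1.0, 0.3, 0.7]
opening: 0.0848
2.25 [-0.073 -0.27   1.878  0.     1.534 -1.826] [0.49634831 0.03811481 0.25135548] [-2.00980035e+00 -2.41447229e+00 -3.32810683e-04]
```

View pics/w2.png

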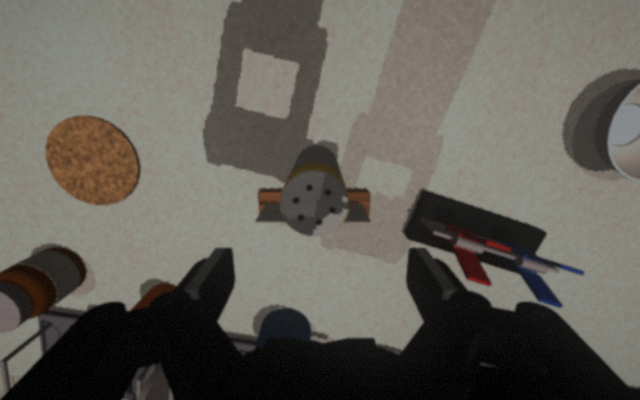

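```bash
python3 - <<'E'
import cv2
a=cv2.imread("pics/w2.png")
c=a[130:250,240:390];cv2.imwrite("pics/w2a.png",cv2.resize(c,None,fx=5,fy=5,interpolation=cv2.INTER_CUBIC))
c=a[170:310,395:595];cv2.imwrite("pics/w2b.png",cv2.resize(c,None,fx=4,fy=4,interpolation=cv2.INTER_CUBIC))
E
sed -i 's/w1T/w2T/;s/76,262/313,203/' rp.py; cat >> rp.py <<'E'
im=cv2.imread('pics/w2.png')
m=cv2.inRange(cv2.cvtColor(im,cv2.COLOR_BGR2HSV),(5,90,40),(25,255,255));k,l,st,ce=cv2.connectedComponentsWithStats(m)
for i in range(1,k):
    if st[i,4]>300: print(st[i],ce[i].round(1),ray(W,ce[i],.006))
for i,im2,C in((0,'pics/scene0.png',S),):
    im=cv2.imread(im2);print()
E
python3 rp.py
```

```text
57.29577951308232
[0.49637782 0.03321425 0.17      ] [0.42453    0.02557061 0.39363366]
[  46  116   93   89 6332] [ 92. 160.] [ 0.54319207 -0.25795612  0.006     ]
[286 162  58  23 385] [315.1 170. ] [0.50310399 0.03352832 0.006     ]
[259 189  24  23 329] [268.8 197.2] [ 0.55183276 -0.02203615  0.006     ]
[345 188  25  26 336] [359.2 198. ] [0.53055878 0.09971175 0.006     ]
[  0 270  48  48 784] [ 27.5 289. ] [ 0.76102013 -0.36051092  0.006     ]
[132 283  43  27 381] [153.5 294.1] [ 0.73565633 -0.17365836  0.006     ]
```

View pics/w2a.png

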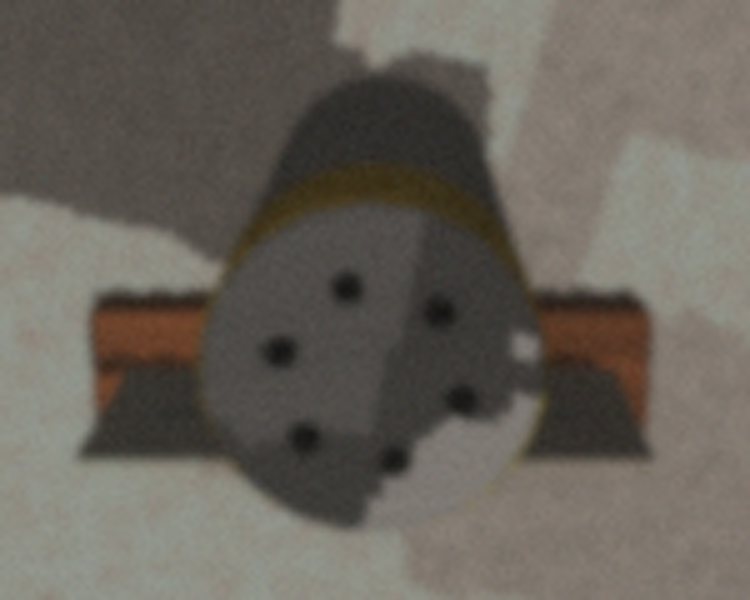

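View pics/w2b.png

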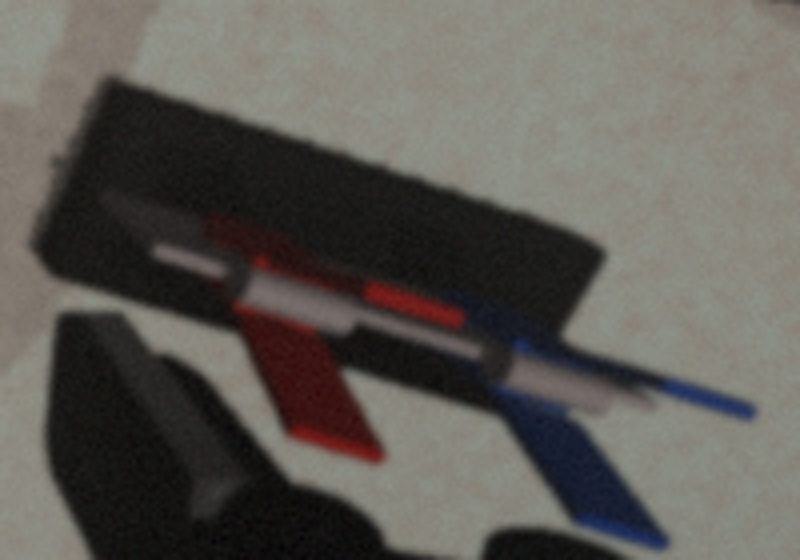

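Shaker top in this view is at about (314.6,202.7), which puts it 4 mm to -y of the finger centre line. The card's foot looks horizontal, so the yaw is right. I'll go down on it.

```bash
python3 -m handwheel '{"offset":[[0,-0.05,-0.1],[0,-0.1,-0.5],[0,-0.1,-1.0],[0,-0.1,-1.5],[0,-0.1,-2.0],[0,-0.1,-2.5],[0,-0.1,-2.85],[0,-0.1,-3.05],[0,-0.1,-3.1],[0,-0.1,-3.1]],"roll":[0,0,0,0,0,0,0,0,0,0]}' && python3 -m handwheel '{"offset":[[0,0,0],[0,0,0],[0,0,0],[0,0,0],[0,0,0],[0,0,0],[0,0,0],[0,0,0],[0,0,0],[0,0,0]],"roll":[0,0,0,0,0,0,0,0,0,0]}' 40 30
python3 - <<'E'
from station import ctrl
import cv2,numpy as np
for n in("wrist","scene"):
  d=ctrl.get_image(n);cv2.imwrite(f"pics/{n}3.png",d["img"][...,::-1])
E
```

```text
t: 3.25
tool_pos: [0.4969, 0.0329, 0.1274]
tool_rot: [2.012, 2.413, 0.0]
contact_force: [-0.7, -0.6, 0.1]
opening: 0.085
t: 4.25
tool_pos: [0.4976, 0.0329, 0.1285]
tool_rot: [2.011, 2.411, 0.002]
contact_force: [-0.3, 0.7, 5.0]
opening: 0.0555
```

View pics/scene3.png

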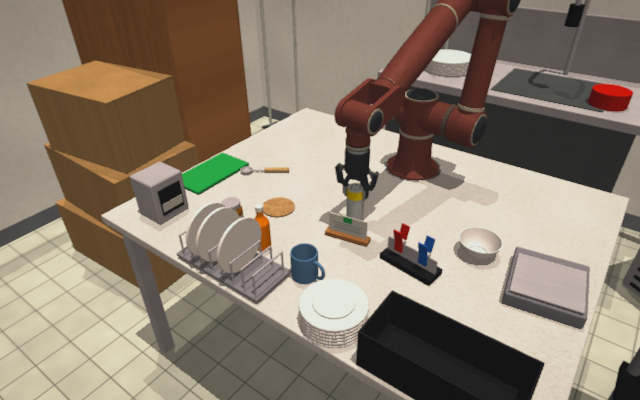

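Opening stopped at 55.5 mm, so the fingers have the shaker, and the scene view shows it held between them at (355,185). Next: lift it and carry it over.

```bash
python3 -m handwheel '{"offset":[[0,0,0.1],[0,0,0.35],[0,0,0.7],[0,0,1.1],[0,0,1.5],[0,0,1.9],[0,0,2.3],[0,0,2.55],[0,0,2.7],[0,0,2.7]],"roll":[0,0,0,0,0,0,0,0,0,0]}' && python3 -m handwheel '{"offset":[[0.05,-0.25,0],[0.15,-0.9,0],[0.3,-1.8,0],[0.5,-2.8,0],[0.65,-3.8,0],[0.8,-4.8,0],[0.95,-5.8,0],[1.1,-6.6,0],[1.15,-7.1,0],[1.18,-7.27,0]],"roll":[0,0,0,0,0,0,0,0,0,0]}' 
python3 - <<'E'
from station import ctrl
import cv2,numpy as np
for n in("wrist","scene","top"):
  d=ctrl.get_image(n);cv2.imwrite(f"pics/{n}4.png",d["img"][...,::-1]);np.save(n+"4T.npy",d["T"])
o=ctrl.get_obs();print(o["t"],np.round(o["q"],3),o["tool_pos"],o["tool_rot"],o["opening"])
a=cv2.imread("pics/wrist4.png");b=cv2.imread("pics/scene4.png")[130:250,220:340];cv2.imwrite("pics/c4.png",np.hstack([cv2.resize(a,(400,250)),cv2.resize(b,(250,250))]))
E
```

```text
t: 5.35
tool_pos: [0.4971, 0.0329, 0.2364]
tool_rot: [2.011, 2.412, 0.001]
contact_force: [0.1, 0.8, -2.3]
opening: 0.0552
t: 6.35
tool_pos: [0.5433, -0.2597, 0.234]
tool_rot: [-2.013, -2.409, 0.001]
contact_force: [0.6, 1.0, -1.9]
opening: 0.0552
6.5 [-5.660e-01 -4.000e-03  1.665e+00  1.000e-03  1.482e+00 -2.317e+00] [ 0.54366772 -0.25719947  0.23476788] [-2.01094396e+00 -2.41168166e+00 -6.38334605e-04] 0.05535898918817299
```

View pics/c4.png

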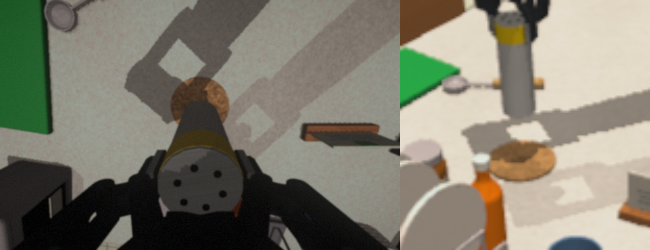

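View pics/top4.png

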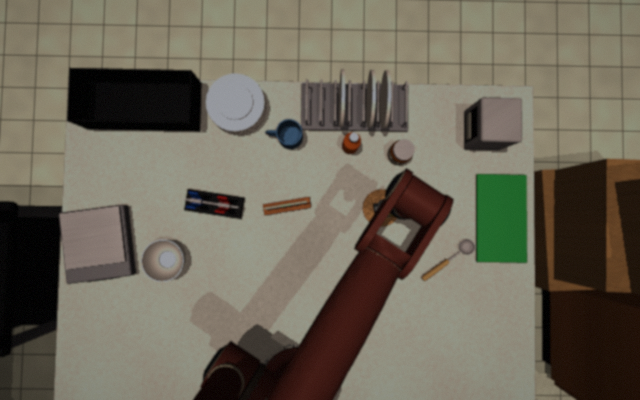

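The coaster is right under the shaker in both views. Lowering onto it.

```bash
python3 -m handwheel '{"offset":[[0,0,-0.2],[0,0,-0.5],[0,0,-0.9],[0,0,-1.3],[0,0,-1.65],[0,0,-1.95],[0,0,-2.2],[0,0,-2.35],[0,0,-2.42],[0,0,-2.45]],"roll":[0,0,0,0,0,0,0,0,0,0]}' && python3 -m handwheel '{"offset":[[0,0,-0.02],[0,0,-0.04],[0,0,-0.06],[0,0,-0.06],[0,0,-0.06],[0,0,-0.06],[0,0,-0.06],[0,0,-0.06],[0,0,-0.06],[0,0,-0.06]],"roll":[0,0,0,0,0,0,0,0,0,0]}' 
```

```text
t: 7.5
tool_pos: [0.5441, -0.2581, 0.1374]
tool_rot: [2.012, 2.412, 0.0]
contact_force: [0.5, 0.1, -2.7]
opening: 0.0552
t: 8.5
tool_pos: [0.5439, -0.2579, 0.1349]
tool_rot: [2.012, 2.413, 0.0]
contact_force: [-0.3, 0.5, -3.4]
opening: 0.0551
```

```bash
python3 -m handwheel '{"offset":[[0,0,-0.02],[0,0,-0.03],[0,0,-0.04],[0,0,-0.04],[0,0,-0.04],[0,0,-0.04],[0,0,-0.04],[0,0,-0.04],[0,0,-0.04],[0,0,-0.04]],"roll":[0,0,0,0,0,0,0,0,0,0]}' ; python3 - <<'E'
from station import ctrl
import cv2,numpy as np
b=[ctrl.get_image("scene")["img"][...,::-1] for i in range(1)]
cv2.imwrite("pics/s5.png",cv2.resize(b[0][150:240,230:350],None,fx=5,fy=5,interpolation=cv2.INTER_CUBIC))
print(ctrl.get_obs()["contact_force"])
E
```

```text
t: 9.5
tool_pos: [0.5443, -0.258, 0.1346]
tool_rot: [2.011, 2.412, 0.001]
contact_force: [-3.0, 2.2, 5.5]
opening: 0.055
[-2.08802968  2.14622371  5.22568763]
```

View pics/s5.png

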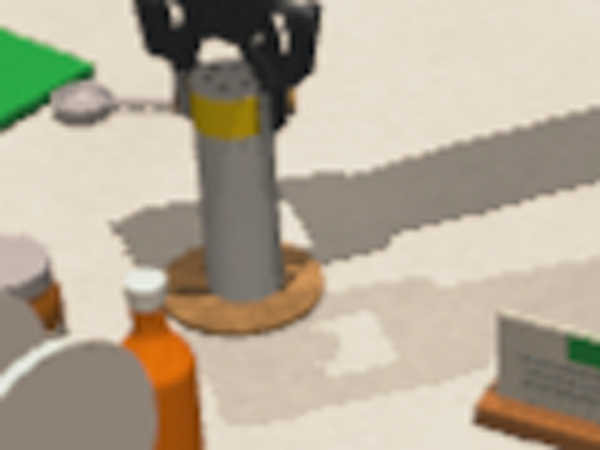

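It has touched down (about +5 N), standing in the middle of the coaster. Releasing, then straight up.

```bash
python3 -m handwheel '{"offset":[[0,0,0],[0,0,0],[0,0,0],[0,0,0],[0,0,0],[0,0,0],[0,0,0],[0,0,0],[0,0,0],[0,0,0]],"roll":[0,0,0,0,0,0,0,0,0,0]}' 85 30 && python3 -m handwheel '{"offset":[[0,0,0.1],[0,0,0.3],[0,0,0.6],[0,0,1.0],[0,0,1.4],[0,0,1.8],[0,0,2.2],[0,0,2.5],[0,0,2.65],[0,0,2.7]],"roll":[0,0,0,0,0,0,0,0,0,0]}'; python3 - <<'E'
from station import ctrl
import cv2,numpy as np
d=ctrl.get_image("wrist");np.save("wrist6T.npy",d["T"])
b=ctrl.get_image("scene")["img"][...,::-1]
cv2.imwrite("pics/s6.png",np.hstack([cv2.resize(b[150:240,230:350],(400,300)),cv2.resize(d["img"][...,::-1],(400,300))]))
cv2.imwrite("pics/wrist6.png",d["img"][...,::-1])
E
```

```text
t: 10.55
tool_pos: [0.5439, -0.2579, 0.1333]
tool_rot: [2.012, 2.413, 0.0]
contact_force: [0.3, 0.1, -0.3]
opening: 0.0851
t: 11.55
tool_pos: [0.5442, -0.258, 0.2423]
tool_rot: [2.011, 2.412, 0.0]
contact_force: [0.5, 0.6, -0.4]
opening: 0.0852
```

View pics/s6.png

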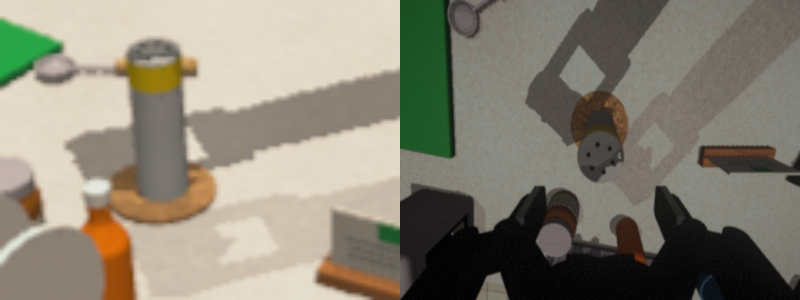

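The shaker stands let go at the middle of the coaster. Now over to the red clip, turning the jaws to face across the plate.

```bash
python3 -m handwheel '{"offset":[[0,0.2,0],[0,0.7,0],[0,1.4,0],[0,2.1,0],[0,2.8,0],[0,3.5,0],[0,4.2,0],[0,4.9,0],[0,5.6,0],[0,6.3,0]],"roll":[-0.3,-1.2,-2.4,-3.6,-4.8,-6.0,-7.2,-8.4,-9.6,-10.8]}' && python3 -m handwheel '{"offset":[[0,0.7,0],[0,1.4,0],[0,2.1,0],[0,2.9,0],[0,3.7,0],[0,4.5,0],[0,5.1,0],[0,5.5,0],[0,5.75,0],[0,5.78,0]],"roll":[-1.2,-2.4,-3.6,-4.8,-5.9,-6.7,-7.1,-7.2,-7.2,-7.2]}'; python3 - <<'E'
from station import ctrl
import cv2,numpy as np
d=ctrl.get_image("wrist");np.save("wrist7T.npy",d["T"])
cv2.imwrite("pics/wrist7.png",d["img"][...,::-1])
d=ctrl.get_image("top");cv2.imwrite("pics/top7.png",d["img"][...,::-1])
o=ctrl.get_obs();print(o["t"],np.round(o["q"],3),o["tool_pos"],o["tool_rot"],o["opening"])
E
```

```text
t: 12.65
tool_pos: [0.5432, -0.0047, 0.24]
tool_rot: [-2.993, -0.951, 0.003]
contact_force: [-0.4, -0.6, 0.4]
opening: 0.0851
t: 13.65
tool_pos: [0.5434, 0.226, 0.2403]
tool_rot: [3.134, -0.207, -0.003]
contact_force: [0.3, -0.2, -0.3]
opening: 0.0854
13.75 [ 0.266 -0.038  1.689 -0.     1.492  0.4  ] [0.54376145 0.22492927 0.24071912] [ 3.13389685e+00 -2.09517887e-01 -1.38696227e-03] 0.08520788392534576
```

View pics/wrist7.png

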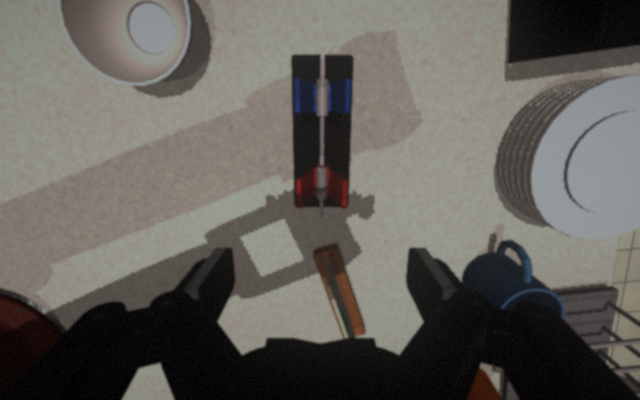

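```bash
python3 - <<'E'
import cv2
a=cv2.imread("pics/wrist7.png")
cv2.imwrite("pics/w7z.png",cv2.resize(a[150:230,270:370],None,fx=7,fy=7,interpolation=cv2.INTER_CUBIC))
E
```

```text
(no output)
```

View pics/w7z.png

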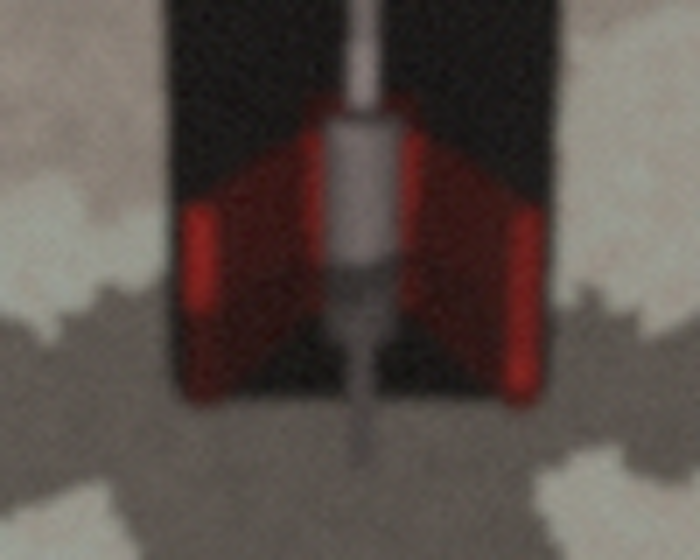

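```bash
cat > m3.py <<'E'
from h import *
W=dict(f=295.904,c=(320.135,196.993),T=np.load("wrist7T.npy"))
g=lambda u,v:((u+.5)/7-.5+270,(v+.5)/7-.5+150)
print('clip',ray(W,g(364,305),.126))
a,b=ray(W,g(364,110),.07),ray(W,g(360,460),.07);print('plate dir',np.degrees(np.arctan2(*(b-a)[[0,1]])),a,b)
for uv in((183,205),(545,205),(183,405),(545,405)):print(ray(W,g(*uv),.126))
obs=[]
for x,u in((-.023,183),(.023,545)):
  for y,v in((.014,205),(-.014,405)): obs.append((W,(x,y,.126),np.array(g(u,v))))
fit(obs,[.54,.22,-.13])
# rail foot from wrist: corners at z .022
f=[(292,55),(353,55),(295,208),(349,208)]
fit([(W,(sx*.035,sy*.09,.022),np.array(uv)) for (sx,sy),uv in zip([(-1,1),(1,1),(-1,-1),(1,-1)],f)],[.55,.26,-.13])
E
python3 m3.py
```

```text
clip [0.54463828 0.22634371 0.126     ]
plate dir -171.86729731544253 [0.54671934 0.24110485 0.07      ] [0.53867391 0.18480512 0.07      ]
[0.52356072 0.24246256 0.126     ]
[0.56915026 0.23643082 0.126     ]
[0.51939634 0.21595621 0.126     ]
[0.56632661 0.20975778 0.126     ]
[ 0.5446  0.2261 -0.1312] yawdeg -7.52
[[-0.0, -0.6], [0.7, 0.6], [0.0, -0.6], [-0.8, 0.6]]
[ 0.5509  0.2659 -0.133 ] yawdeg -7.62
[[-1.0, -0.1], [0.9, -0.1], [-0.2, 0.1], [0.2, 0.2]]
```

Red handle tops span about (296–348, 179–208). The clip is at (0.545, 0.226) with yaw -7.5°, matching the tool. Going down and squeezing.

```bash
python3 -m handwheel '{"offset":[[0.02,0.03,-0.15],[0.02,0.03,-0.6],[0.02,0.03,-1.2],[0.02,0.03,-1.8],[0.02,0.03,-2.4],[0.02,0.03,-2.9],[0.02,0.03,-3.3],[0.02,0.03,-3.6],[0.02,0.03,-3.75],[0.02,0.03,-3.75]],"roll":[0,0,0,0,0,0,0,0,0,0]}'; python3 - <<'E'
from station import ctrl
import cv2,numpy as np
d=ctrl.get_image("wrist")["img"][...,::-1]
b=ctrl.get_image("scene")["img"][...,::-1]
cv2.imwrite("pics/s8.png",np.hstack([cv2.resize(b[200:290,350:470],(400,300)),cv2.resize(d,(400,300))]))
E
```

```text
t: 14.75
tool_pos: [0.5444, 0.2263, 0.0906]
tool_rot: [3.134, -0.21, -0.002]
contact_force: [-0.6, -0.5, 0.0]
opening: 0.0846
```

View pics/s8.png

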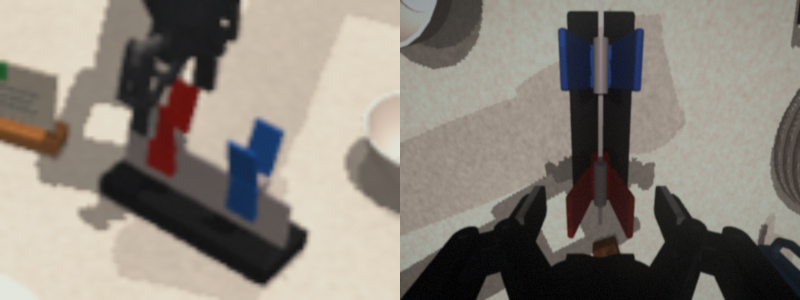

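The red handles sit between the open fingers and centred on them (wrist half of the picture, 565–635 against fingers at 545/655). Squeeze.

```bash
python3 -m handwheel '{"offset":[[0,0,0],[0,0,0],[0,0,0],[0,0,0],[0,0,0],[0,0,0],[0,0,0],[0,0,0],[0,0,0],[0,0,0]],"roll":[0,0,0,0,0,0,0,0,0,0]}' 12 25; python3 - <<'E'
from station import ctrl
import cv2,numpy as np
d=ctrl.get_image("wrist")["img"][...,::-1]
b=ctrl.get_image("scene")["img"][...,::-1]
cv2.imwrite("pics/s9.png",np.hstack([cv2.resize(b[200:290,350:470],(400,300)),cv2.resize(d,(400,300))]))
E
```

```text
t: 15.85
tool_pos: [0.5471, 0.2272, 0.0944]
tool_rot: [-3.133, 0.209, -0.009]
contact_force: [1.2, 0.0, 7.1]
opening: 0.0229
```

View pics/s9.png

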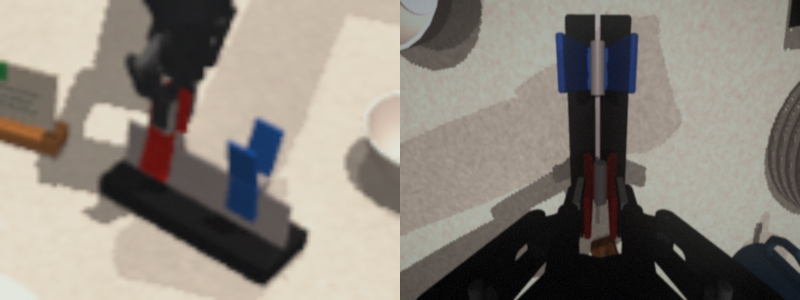

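The opening is 22.9 mm, so the clip is at its stop. I'll lift straight up.

```bash
python3 -m handwheel '{"offset":[[0,0,0.05],[0,0,0.15],[0,0,0.3],[0,0,0.55],[0,0,0.85],[0,0,1.2],[0,0,1.55],[0,0,1.85],[0,0,2.1],[0,0,2.2]],"roll":[0,0,0,0,0,0,0,0,0,0]}'; python3 - <<'E'
from station import ctrl
import cv2,numpy as np
d=ctrl.get_image("wrist")["img"][...,::-1]
s=ctrl.get_image("scene");b=s["img"][...,::-1]
cv2.imwrite("pics/scene10.png",b)
cv2.imwrite("pics/s10.png",np.hstack([cv2.resize(b[190:280,350:470],(400,300)),cv2.resize(d,(400,300))]))
o=ctrl.get_obs();print(o["t"],o["tool_pos"],o["contact_force"],o["opening"])
E
```

```text
t: 16.95
tool_pos: [0.5454, 0.2267, 0.1812]
tool_rot: [-3.134, 0.21, -0.004]
contact_force: [0.2, 0.3, -0.7]
opening: 0.0233
17.05 [0.54510529 0.22664323 0.18021069] [-0.23789647  0.31830793 -0.80391692] 0.02300928444483871
```

View pics/s10.png

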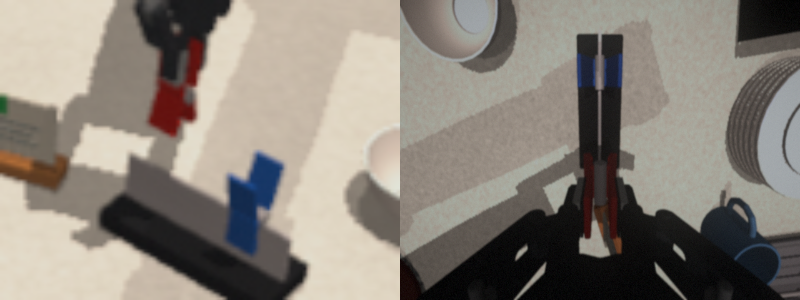

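The red clip is held open and clear, with its jaws gaping; blue is undisturbed. Now I'll re-measure the card with the shaker gone, using the top and wrist pictures I already have.

```bash
python3 - <<'E'
import cv2,numpy as np
a=cv2.imread("pics/top7.png");b=cv2.imread("pics/scene10.png");c=cv2.imread("pics/wrist6.png")
print(a.shape)
A=cv2.resize(a[190:224,255:320],None,fx=6,fy=6,interpolation=cv2.INTER_CUBIC)
B=cv2.resize(b[205:255,315:380],None,fx=6,fy=6,interpolation=cv2.INTER_CUBIC)
H=np.zeros((310,800,3),np.uint8);H[:A.shape[0],:A.shape[1]]=A;H[:B.shape[0],400:400+B.shape[1]]=B
cv2.imwrite("pics/card.png",H)
E
```

```text
(400, 640, 3)
```

View pics/card.png

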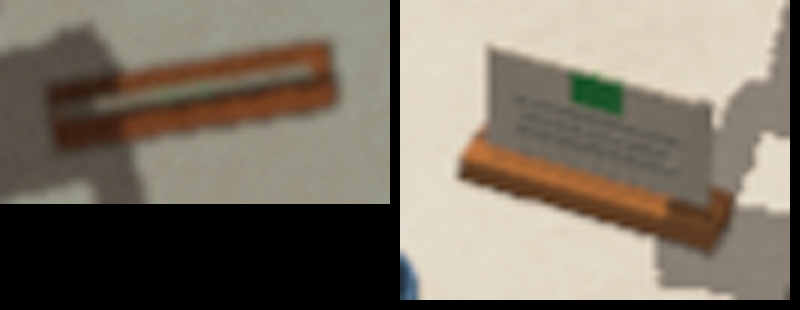

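```bash
cat > m4.py <<'E'
from h import *
t6=lambda u,v:np.array([(u+.5)/6-.5+255,(v+.5)/6-.5+190])
s6=lambda u,v:np.array([(u-400+.5)/6-.5+315,(v+.5)/6-.5+205])
T=[(P,(.018,.075,.018),t6(47,87)),(P,(.018,-.075,.018),t6(330,40)),(P,(-.018,-.075,.018),t6(338,98)),(P,(-.018,.075,.018),t6(57,150)),(P,(0,-.065,.085),t6(312,70)),(P,(0,0,.085),t6(190,95))]
Sc=[(S,(0,-.065,.085),s6(488,46)),(S,(0,.065,.085),s6(713,103)),(S,(0,0,.085),s6(597,79)),(S,(.018,-.075,.018),s6(462,160)),(S,(.018,.075,.018),s6(714,235))]
fit(T,[.55,.04,.18]);fit(Sc,[.55,.04,.18]);fit(T+Sc,[.55,.04,.18])
W=dict(f=295.904,c=(320.135,196.993),T=np.load("w2T.npy"))
g=lambda u,v:np.array(((u+.5)/5-.5+240,(v+.5)/5-.5+130))
# w2a: lower edge of foot not seen; foot upper corners (near robot) and card top ends
fit([(W,(-.018,-.075,.018),g(95,308)),(W,(-.018,.075,.018),g(650,308)),(W,(-.002,-.065,.085),g(80,457)),(W,(-.002,.065,.085),g(652,457))],[.55,.04,.18])
E
python3 m4.py
```

```text
[0.5465 0.0387 0.1854] yawdeg 10.62
[[-0.1, -0.2], [-0.1, -0.3], [0.5, 1.3], [0.1, 0.6], [0.4, -0.2], [-0.8, -0.7]]
[0.5509 0.0442 0.1788] yawdeg 10.25
[[-0.1, 0.1], [0.3, 0.9], [0.4, -0.4], [-0.9, -0.2], [0.0, -0.3]]
[0.5471 0.0402 0.1853] yawdeg 10.62
[[-0.6, -0.4], [-0.6, -0.5], [0.0, 1.1], [-0.4, 0.4], [-0.2, -0.4], [-1.3, -0.9], [-0.5, -0.9], [-0.1, -0.2], [-0.0, -1.4], [-1.2, -1.1], [-0.3, -1.4]]
[0.5466 0.0401 0.1821] yawdeg 10.44
[[-1.6, -0.0], [1.3, -0.0], [-1.0, 0.1], [1.1, 0.1]]
```

The scene camera reads about 4–5 mm off from the top and wrist ones, and those two agree. I'll use card middle (0.5468, 0.0395) at yaw 10.45°, and carry the clip above the card.

```bash
python3 -m handwheel '{"offset":[[0,-0.15,0],[0,-0.5,0],[0,-1.0,0],[0.02,-1.6,0],[0.04,-2.3,0],[0.04,-3.0,0],[0.04,-3.6,0],[0.04,-4.1,0],[0.04,-4.5,0],[0.04,-4.68,0]],"roll":[0.1,0.4,0.8,1.2,1.7,2.2,2.6,2.85,3.0,3.02]}'; python3 - <<'E'
from station import ctrl
import cv2,numpy as np
w=ctrl.get_image("wrist");d=w["img"][...,::-1];np.save("w11T.npy",w["T"])
s=ctrl.get_image("scene");b=s["img"][...,::-1]
t=ctrl.get_image("top")["img"][...,::-1]
cv2.imwrite("pics/scene11.png",b);cv2.imwrite("pics/wrist11.png",d);cv2.imwrite("pics/top11.png",t)
cv2.imwrite("pics/s11.png",np.hstack([cv2.resize(b[170:260,290:410],(400,300)),cv2.resize(d,(400,300))]))
o=ctrl.get_obs();print(o["t"],o["tool_pos"],o["tool_rot"],o["contact_force"],o["opening"])
E
```

```text
t: 18.05
tool_pos: [0.5456, 0.0378, 0.1783]
tool_rot: [-3.129, -0.285, 0.003]
contact_force: [0.5, 0.1, -1.4]
opening: 0.0232
18.2 [0.54599332 0.03920505 0.17874355] [-3.12815620e+00 -2.85225483e-01  1.53766871e-03] [-0.72991952 -0.10799296 -0.53737549] 0.023293788559344546
```

View pics/s11.png

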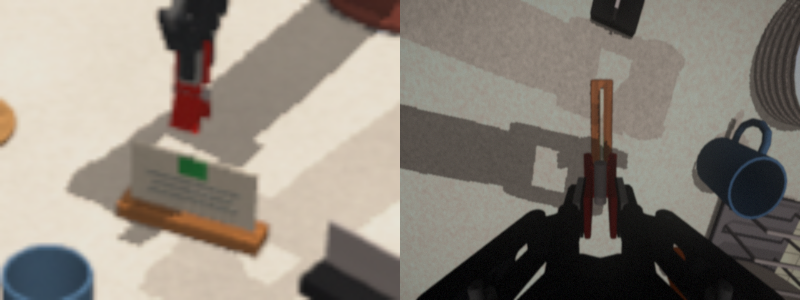

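View pics/wrist11.png

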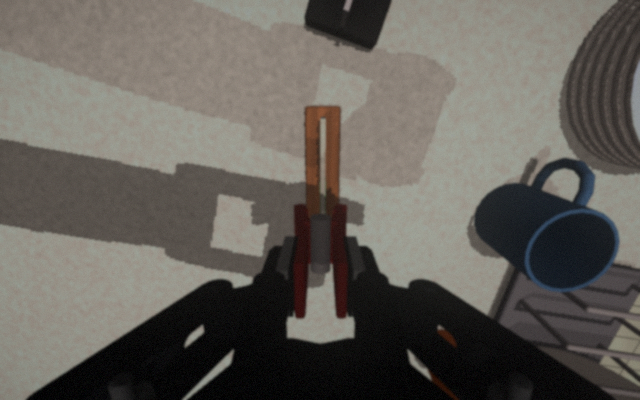

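```bash
python3 - <<'E'
from h import *
W=dict(f=295.904,c=(320.135,196.993),T=np.load("w11T.npy"))
t=np.array([.546,.0392]);y=np.radians(10.42)
ax=np.array([np.cos(y),np.sin(y)]);ay=np.array([-ax[1],ax[0]])
print(W['T'][:3,3],(W['T'][:2,3]-t)@ax)
for z in(.085,.16,.2):
  for l in(0,.05): print(z,l,proj(W,np.r_[t+l*ay,z]).round(1))
a=cv2.imread("pics/wrist11.png")
cv2.imwrite("pics/w11z.png",cv2.resize(a[100:330,270:370],None,fx=5,fy=5,interpolation=cv2.INTER_CUBIC)[:600])
cv2.imwrite("pics/w11y.png",cv2.resize(a[200:330,270:370],None,fx=4.5,fy=4.5,interpolation=cv2.INTER_CUBIC)[:600])
E
```

```text
[0.53297911 0.1106421  0.32063439] 0.00011504435520784569
0.085 0 [[320.7 199.2]]
0.085 0.05 [[320.7 138.3]]
0.16 0 [[320.6 236.6]]
0.16 0.05 [[320.6 151.8]]
0.2 0 [[320.6 272.7]]
0.2 0.05 [[320.6 165.5]]
```

View pics/w11z.png

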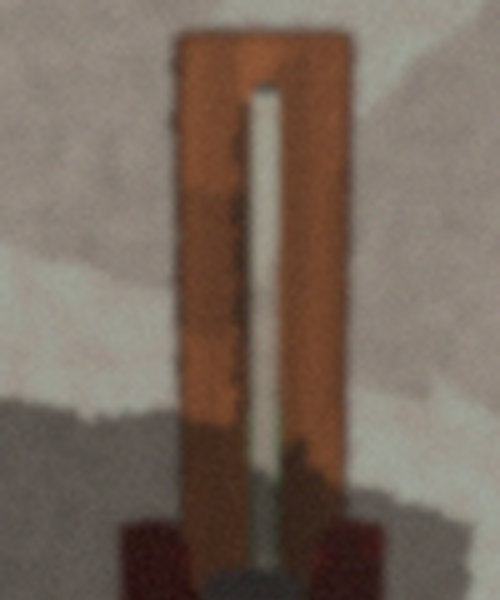

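View pics/w11y.png

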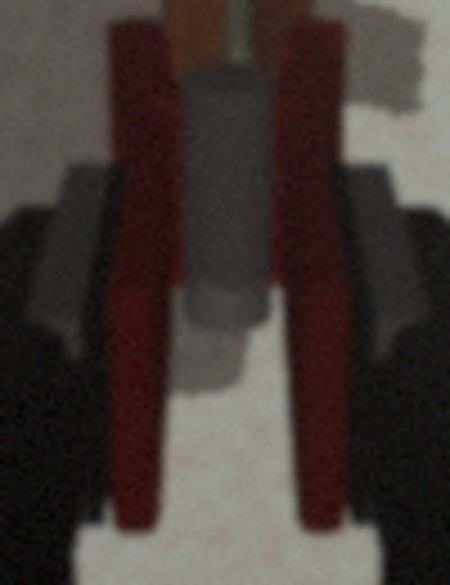

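In the wrist view the card's edge runs at column 323 and the clip's centre plane is at 320.6, so I need about 1.8 mm toward +x. Yaw is aligned. I'll shift and lower 60 mm.

```bash
python3 -m handwheel '{"offset":[[0.04,0.01,0],[0.04,0.01,-0.1],[0.04,0.01,-0.25],[0.04,0.01,-0.45],[0.04,0.01,-0.7],[0.04,0.01,-0.95],[0.04,0.01,-1.2],[0.04,0.01,-1.4],[0.04,0.01,-1.48],[0.04,0.01,-1.5]],"roll":[0,0,0,0,0,0,0,0,0,0]}'; python3 -m handwheel '{"offset":[[0,0,0],[0,0,0],[0,0,0],[0,0,0],[0,0,0],[0,0,0],[0,0,0],[0,0,0],[0,0,0],[0,0,0]],"roll":[0,0,0,0,0,0,0,0,0,0]}'; python3 - <<'E'
from station import ctrl
import cv2,numpy as np
w=ctrl.get_image("wrist");d=w["img"][...,::-1];np.save("w12T.npy",w["T"])
b=ctrl.get_image("scene")["img"][...,::-1]
cv2.imwrite("pics/scene12.png",b);cv2.imwrite("pics/wrist12.png",d)
cv2.imwrite("pics/s12.png",np.hstack([cv2.resize(b[190:250,310:390],(400,300),interpolation=cv2.INTER_CUBIC),cv2.resize(d[100:300,220:420],(400,300),interpolation=cv2.INTER_CUBIC)]))
o=ctrl.get_obs();print(o["t"],o["tool_pos"],o["tool_rot"],o["contact_force"],o["opening"])
E
```

```text
t: 19.2
tool_pos: [0.5476, 0.0397, 0.1186]
tool_rot: [-3.128, -0.286, 0.002]
contact_force: [-0.5, -0.1, 0.0]
opening: 0.0232
t: 20.2
tool_pos: [0.5479, 0.0397, 0.1193]
tool_rot: [3.129, 0.286, -0.0]
contact_force: [-0.2, -0.8, -0.4]
opening: 0.023
20.3 [0.54791544 0.03970981 0.11930574] [3.12845211e+00 2.86544738e-01 2.92284250e-05] [ 0.5251243  -0.04659771 -0.55142248] 0.02275934982439979
```

View pics/s12.png

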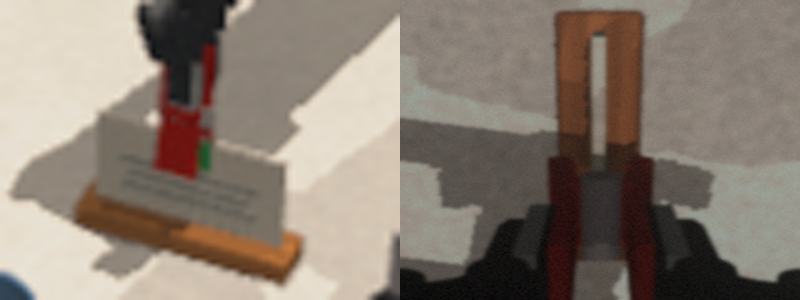

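View pics/scene12.png

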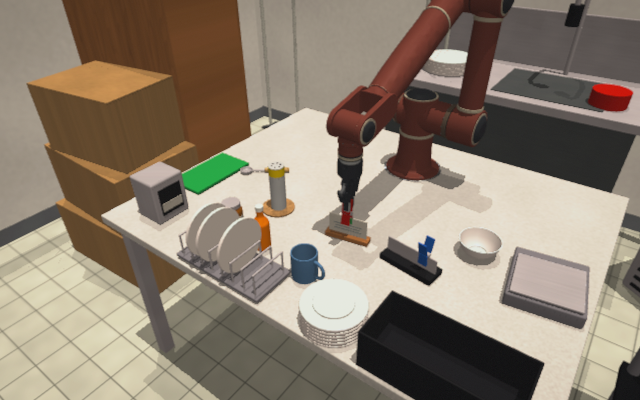

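```bash
python3 - <<'E'
from h import *
p=(.5509,.0442,.1788)
c,s=np.cos(p[2]),np.sin(p[2])
# observed jaw bottom outer corners (scene px): find z,y for assumed local x
obs=[np.array([(155.5)/5-.5+310,172.5/5-.5+190]),np.array([197.5/5-.5+310,180.5/5-.5+190])]
for lx in(.011,.014,.017):
  for uv in obs:
    f=lambda q:proj(S,[p[0]+c*lx-s*q[0],p[1]+s*lx+c*q[0],q[1]])[0]-uv
    q=least_squares(f,[0,.065]).x;print(lx,'y',q[0].round(4),'below edge',(.085-q[1]).round(4))
a=cv2.imread("pics/wrist12.png");cv2.imwrite("pics/w12z.png",cv2.resize(a[100:260,270:370],None,fx=3.75,fy=3.75,interpolation=cv2.INTER_CUBIC))
a=cv2.imread("pics/scene12.png");cv2.imwrite("pics/s12z.png",cv2.resize(a[195:245,320:380],None,fx=12,fy=12,interpolation=cv2.INTER_CUBIC))
E
```

```text
0.011 y -0.0196 below edge 0.025
0.011 y 0.0094 below edge 0.0221
0.014 y -0.0183 below edge 0.0226
0.014 y 0.0105 below edge 0.0196
0.017 y -0.0171 below edge 0.0201
0.017 y 0.0117 below edge 0.0172
```

View pics/w12z.png

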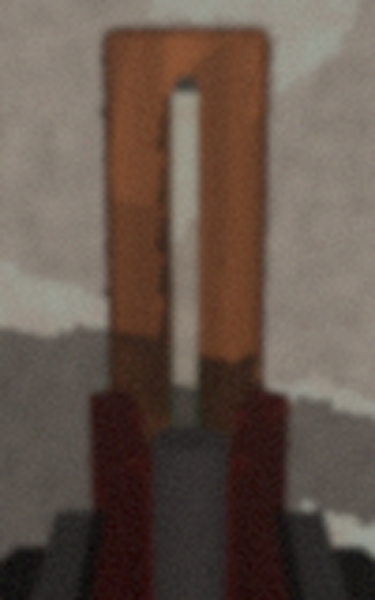

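View pics/s12z.png

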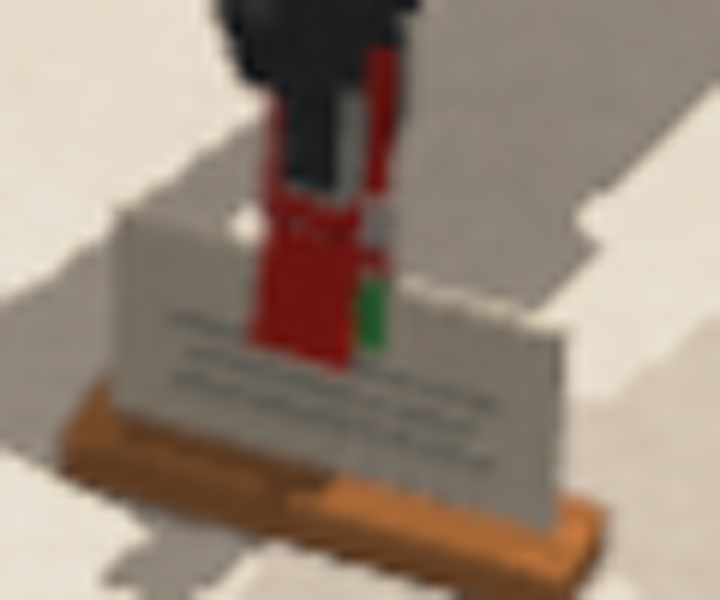

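Both jaws straddle the card, with the ends about 20 mm below the edge, the middle 3–4 mm along from the card's middle, and a clear gap to the card. The scene view also shows the shaker upright on the coaster at (278,190), the blue clip on the rail and no contact force, so I'm handing in.

```bash
python3 - <<'E'
from station import ctrl
print(ctrl.finish_job()); o=ctrl.get_obs(); print(o["t"],o["tool_pos"],o["contact_force"],o["opening"])
E
```

```text
the job is handed in; nothing more can be done
None
the job is handed in; nothing more can be done
```

I finished the job and handed it in at about 20 s of the 58 s allowed; no verdict is reported.

- **Shaker:** I lifted it clear of the card and stood it at the middle of the coaster, let go. It still looked upright there in the last scene picture.
- **Red clip:** I squeezed it to its stop, lifted it off the rail and lowered it over the card. The fingers still hold it open, reading about 23 mm.
- **Last checks on the clip:** The jaws sit on either side of the green patch, with the ends about 20 mm below the edge. The clip is about 1 mm off the card's mid-plane and 3–4 mm along from its middle. The arm was still and the contact force was near zero, so I saw no sign of it touching the card.
- **Other things:** The blue clip, bowl, mug, bottle, jar and spoon looked undisturbed in the pictures, but I did not measure them.
- **What disagreed:** The scene camera placed things about 4–5 mm away from where the top and wrist cameras did. I positioned by the top and wrist cameras. I used the scene camera only relative to the card, for the depth and the offset along it.

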